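# Draw the cookie pan out over its spring stop

### The job

The pan of iced cookies on the top tier of the tabletop pan rack is held back by a spring stop at its front corner. Press the stop's red thumb plate down with a fingertip and, while you hold it down, push the pan forward over the stop and on along its runners until it rests against their turned-up front ends; then let go. The pan only slides: do not lift or tip it, do not touch the cookies with your fingers, and leave the jars and the bottle where they stand.

Things in the scene. Friction and masses are not known exactly. Their poses are not given: they have to be found in the camera images.
- rack: Steel two-tier pan rack, fixed, 433 x 240 mm. Origin on the table, on the rack's centre line, below the blocking face of the stop; x to the rack's rear, y to the side with the stop, z up. The pan is drawn along -x. The top runners, 140 mm above the table, span x = -93 to 340 mm, y = 95 to 120 mm on both sides; outer flanges 10 mm high guide the pan with 2.5 mm play; rear bar at x = 330 mm.
- lip (a point): Point on the rack's centre line at runner height, in line with the inner faces of the 10 mm high turned-up front ends of the two top runners (rack frame -90, 0, 140 mm). Apart from the thumb plate and the pan, nothing of the rack stands more than 12 mm above runner height.
- pan_stop (a joint): How far the spring stop is pressed down, 0 (up) to 0.016 m (bottomed). It blocks the pan until it is down 0.012 m. The spring takes 1 N to start and about 3.2 N to bottom. It springs back up when let go, unless the pan is over its nose and so keeps it down.
- thumb_plate (a point): Centre of the flat top of the stop's red thumb plate, 70 mm (rack x) by 30 mm (rack y), outside the runner beside the pan's front corner; moves with the stop. Up: 20, 141, 165 mm in the rack frame, level with the pan's rim. Bottomed: 16 mm lower, still 6 mm above the pan's inside floor. A fingertip can slide along it while pressing; the pan passes beside it.
- nose (a point): Top of the blocking face of the stop's steel nose (up: rack frame 0, 83, 152 mm, 12 mm above the runners). The nose is 18 mm wide, reaches 22 mm from this face towards the front, then slopes down; an arm below the runner joins it to the thumb plate. At the start the pan's front wall stands 2 to 10 mm behind it.
- pan: Aluminium quarter sheet pan, loose on the top runners, 0.55 to 0.8 kg. Origin at the centre of its underside, axes as the rack's. Body 318 x 229 mm, 25 mm high, floor and walls 3 mm thick, open on top; a rolled rim 6 mm high overhangs outwards 6 mm. Its origin is at rack x = 161 to 170 mm at the start, 69 mm when it rests against the turned-up ends.
- pan_front (a point): Middle of the inside face of the pan's front wall, at rim height (pan frame -156, 0, 25 mm). The pan's floor is clear of cookies for 115 mm behind this face, over the whole width.
- cookie1: Pink-iced round cookie, 60 mm across, 10 mm thick, lying loose in the pan. Origin at the centre of its underside.
- cookie2: Mint-iced cookie, same size, loose in the pan.
- cookie3: White-iced cookie, same size, loose in the pan.
- cookie4: Yellow-iced cookie, same size, loose in the pan.
- sprinkle_jar: Pink jar with a white lid, 60 mm across, 105 mm tall, standing on the table near the rack. Origin at the centre of its underside.
- icing_jar: White jar with a blue lid, 60 mm across, 90 mm tall, standing on the table near the rack.
- colour_bottle: Small green bottle with a black cap, 40 mm across, 85 mm tall, standing on the table near the rack.
Things that resemble listed ones, but are neither listed nor needed, are in the scene too. Leave any black or blue look-alike of the cookie3 alone.

How it is judged:
By the outcome, as a careful person would: the job done as asked, in the order asked, and still so for the second after the job is handed in, with the robot touching nothing.
It also fails if it takes over 38 s, if anything falls off the work surface, if the arm or the gripper's body presses on something with over 40 N, if the wrist force passes 120 N, or if a joint passes its speed limit or range.

### The arm

A 6-joint arm with a two-finger parallel gripper is mounted at the origin on the work surface. World frame = base frame: x ahead of the robot, y to its left, z up, the work surface at z = 0. Lengths are in m, angles in degrees, forces in N, time in s.
With the tool pointing down it reaches from about 0.4 to 0.825 m from the base axis. Payload 7 kg.
Tool frame: the origin (TCP) lies on the mounting face of the last link; the fingertips stand 178 mm ahead of it and the grasp point (between the pads) lies 159 mm ahead of it; z points along the fingers, y is the direction in which the jaws open and shut (so a half turn about z gives the same grasp; the last joint's range is limited). The gripper opens to 88 mm and grips with 3 to 60 N. Pads are 19 mm wide; open, the fingers measure 130 mm over their backs; the gripper's body (78 mm by 193 mm) begins 47 mm behind the grasp point.
Start: joints at [93.111, 20.546, 0.682, 0, -70.136, -16.507], TCP at [0.156, 0.657, 0.405] pointing down, gripper open.
Joint ranges: [-176.03, 176.03], [-82.01, 121.73], [-58.28, 71.71], [-173.87, 95.51], [-174.79, -0.11], [-173.66, 173.66]. Speed limits (degrees/s): [136.94, 136.94, 172.46, 180, 180, 180].

### API

Orientations are given as [roll, pitch, yaw] about the fixed x, y, z axes, in that order (R = Rz(yaw) Ry(pitch) Rx(roll)).
In Python, from plant import r gives the robot as it stands. The module is installed in compiled form; this text tells all that it offers.
- The arm moves only by the tool carry_out, never from a script. Its argument "plan" is a list of rows, each a list of 3 entries, a list of its own where there are three numbers: the shift along the tool's x, y, z in m, then the turn, a rotation vector about the tool's x, y, z in degrees, then the closure in counts, from 0 (fully open) to 255 (shut). In form: [[[x, y, z], [ax, ay, az], hand], ...]. A call has 1 to 12 rows; each row shifts and turns the commanded pose from where the row before left it, along the tool's axes as they then stand; what a row does not reach is not made up. A row lasts 1/12 s, in which the tool goes at most 41.7 mm and 7.16 degrees, less where a joint would pass 70% of its speed; a pose out of reach is approached as far as the arm can. A call is refused whole if a number of a shift passes 0.0417 or a number of a turn 7.16, either way. A call with a gripper value outside its range is refused whole. The fingers move at their own pace and stop on an object; "grip_force" is the grip in N (left out, the last holds). Time passes only in rows, so rows that do not move let the fingers close. It gives the time, the measured TCP pose, the force and the opening at its end, in the units of the state.
- r.get_state(): the state, without advancing time (a new reading comes with each control period).
- r.capture(name): name is "scene" or "top" or "wrist"; returns the picture (384x512x3 uint8, red, green, blue); there is no depth.
- r.get_calibration(name): a dict with "K" (3x3 intrinsics, pixels), "D" ([k1, k2, p1, p2, k3] as OpenCV has them; the pictures are not rectified), "rvec" (rotation vector, rad) and "tvec" (3), from world to camera coordinates, as OpenCV has them. Camera axes: x right, y down, z forward; pixel columns grow to the right and rows downward; lengths in m; the calibration is good to about 2 mm. A picture is of the moment at which its call begins: read the wrist's pose just before it. get_calibration takes no time and is no camera call; for the wrist camera it gives the pose at the moment of the call.
- r.close_job(): hands the job in, once; it reports no verdict.
The state is a dict: "time_s": time; "joints": joint angles; "qd": joint speeds; "joint_torque": joint torques, N m; "tcp_pos": TCP position; "eef_rot": TCP orientation; "contact_force": force on the tool from outside, world axes, zero at the start; "moment": the same for the moment, N m; "gripper_width": finger opening in m.
Only numpy, scipy, OpenCV 4.12 (cv2) and the standard library are available. Lean on these libraries where they do the work, as an engineer would, in place of code of your own. Each camera call takes 0.05 s, during which the arm holds its last target. There are 200 camera calls.

## Working session

There is one attempt and no reset: what is moved stays moved. The work goes in short steps, Python scripts to look and compute and a tool call to move; the robot and the scene stay as the last step left them, time stands still between calls to the robot, and variables do not carry over. Pictures are saved under pics/ and viewed, about 8 in all and at most 12, crops included, and the job is handed in when it is done.

Besides the shell and the picture viewer there is one more tool, called after ">>>" as name([rows], argument=value, ...), one row to a line, values as JSON. carry_out: Moves the arm, as the interface text tells. Its arguments: {"type":"object","properties":{"plan":{"type":"array","items":{"type":"array"}},"grip_force":{"type":"number"}},"required":["plan"]}

```bash
mkdir -p pics; python3 - <<'E'
from plant import r
import cv2,numpy as np
s=r.get_state();print(s)
for n in("scene","top","wrist"):
    c=r.get_calibration(n);print(n,np.round(c["K"],1).tolist(),c["D"],c["rvec"],c["tvec"])
    im=r.capture(n);cv2.imwrite(f"pics/{n}0.png",im[:,:,::-1])
a=cv2.imread("pics/scene0.png");b=cv2.imread("pics/top0.png")
E
```

```text
{'time_s': 0.0, 'joints': array([ 9.31129415e+01,  2.05917169e+01,  6.33574782e-01, -1.99497092e-02,
       -7.01374957e+01, -1.65060197e+01]), 'qd': array([-0.01372059,  0.06006337, -0.05970987,  0.03770807, -0.15917494,
       -0.01014523]), 'joint_torque': array([ 1.48743202e-03, -5.82717061e+01,  2.93052274e+01,  6.99721947e+00,
        6.83462567e-03, -1.49993011e-04]), 'tcp_pos': array([0.15631737, 0.65644456, 0.40371829]), 'eef_rot': array([ 1.79902975e+02, -9.19370472e-03, -1.33998643e+01]), 'contact_force': array([-0.68275616, -0.28747641, -0.40489972]), 'moment': array([0.0455581 , 0.01498912, 0.00239554]), 'gripper_width': 0.08762928302888695}
scene [[424.5, 0.0, 256.7], [0.0, 424.5, 184.8], [0.0, 0.0, 1.0]] [0.0416647 0.        0.        0.        0.       ] [ 0.91716194  2.4454181  -1.08700733] [ 0.40880105 -0.1999297   1.4736738 ]
top [[429.7, 0.0, 250.5], [0.0, 429.7, 190.1], [0.0, 0.0, 1.0]] [-0.08745125  0.          0.          0.          0.        ] [ 2.18643597 -2.1552853   0.15028382] [0.02312292 0.62157734 1.22015364]
wrist [[294.8, 0.0, 246.6], [0.0, 294.8, 193.2], [0.0, 0.0, 1.0]] [-0.05492939  0.          0.          0.          0.        ] [-1.82138455  2.30579389  0.34068018] [ 0.67317183 -0.03500346  0.39029373]
```

View pics/scene0.png

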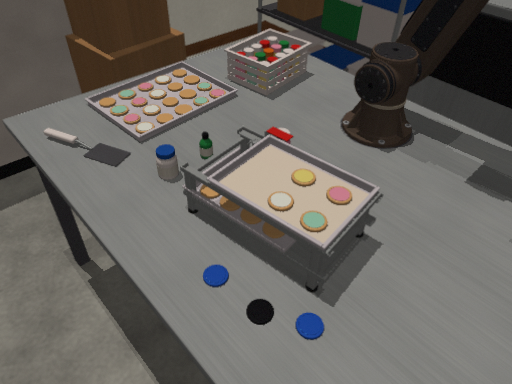

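View pics/top0.png

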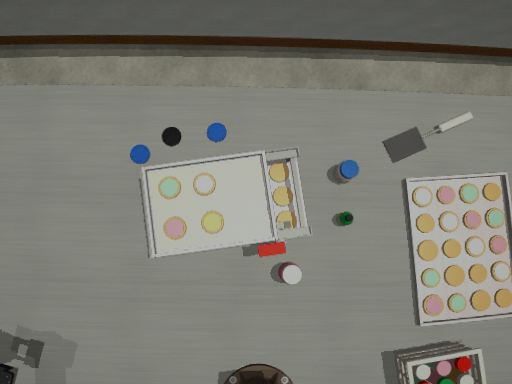

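The scene picture shows the rack with the pan, its front facing the icing jar and bottle. In the top picture the red plate is at about (272,248), the pan spans (142,167) to (276,243), and the sprinkle jar's lid is at (290,273). The only other red things are the items in the basket at (463,364), far from the rack. Next is one close crop to refine these positions.

```bash
cat > h.py <<'E'
import cv2,numpy as np
from plant import r
def ray(n,uv,z):
    """pixels -> world points on plane(s) z"""
    c=r.get_calibration(n);R=cv2.Rodrigues(np.array(c["rvec"],float))[0];t=np.array(c["tvec"],float).ravel()
    p=cv2.undistortPoints(np.array(uv,float).reshape(-1,1,2),np.array(c["K"]),np.array(c["D"])).reshape(-1,2)
    d=np.c_[p,np.ones(len(p))]@R;o=-R.T@t
    return o+d*((z-o[2])/d[:,2])[:,None]
def proj(n,P):
    c=r.get_calibration(n)
    return cv2.projectPoints(np.array(P,float).reshape(-1,1,3),np.array(c["rvec"],float),np.array(c["tvec"],float),np.array(c["K"]),np.array(c["D"]))[0].reshape(-1,2)
def red(im):
    h=cv2.cvtColor(im,cv2.COLOR_RGB2HSV);return ((h[...,0]<6)|(h[...,0]>174))&(h[...,1]>200)&(h[...,2]>90)
E
python3 - <<'E'
from h import *
im=cv2.imread("pics/top0.png")
m=red(im[:,:,::-1].copy());m[:,330:]=0
rr=cv2.minAreaRect(np.argwhere(m)[:,::-1].astype(np.float32));print(rr)
b=cv2.boxPoints(rr);w=ray("top",b,.165);print(w.round(4),w.mean(0))
print(ray("top",[(142,167),(265,153),(276,243),(152,255)],.165).round(3))
print(ray("top",[(290,273)],.105),ray("top",[(349,169)],.09),ray("top",[(346,218)],.085))
c=im[130:290,130:320];cv2.imwrite("pics/c1.png",cv2.resize(c,None,fx=4,fy=3.7,interpolation=cv2.INTER_CUBIC)[:592,:760])
E
```

```text
((270.81500244140625, 248.79766845703125), (10.339889526367188, 25.08943748474121), 81.25383758544922)
[[ 0.4617  0.0143  0.165 ]
 [ 0.4723 -0.0499  0.165 ]
 [ 0.446  -0.0541  0.165 ]
 [ 0.4355  0.01    0.165 ]] [ 0.4538743  -0.01993381  0.165     ]
[[ 0.663  0.322  0.165]
 [ 0.706 -0.002  0.165]
 [ 0.469 -0.033  0.165]
 [ 0.433  0.287  0.165]]
[[ 0.3879265  -0.07684767  0.105     ]] [[ 0.67953478 -0.24602958  0.09      ]] [[ 0.5405149 -0.2368297  0.085    ]]
```

View pics/c1.png

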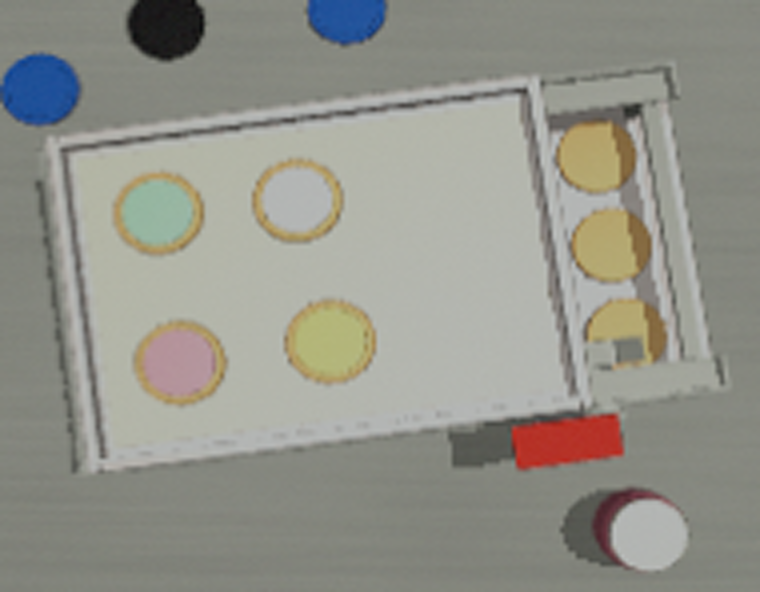

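The crop confirms the only red plate beside the rack, at crop (567,441). It sits at the pan's front-near corner, with the clear floor on the front half of the pan. My plan is to keep the gripper open with the jaws along rack y. One fingertip goes on the plate and the other inside the pan behind its front wall. Next I fit the rack pose.

```bash
cat > fit.py <<'E'
from h import *
from scipy.optimize import least_squares
def W(p,P):
    P=np.atleast_2d(P).astype(float)/1e3;c,s=np.cos(p[2]),np.sin(p[2])
    return np.c_[p[0]+c*P[:,0]-s*P[:,1],p[1]+s*P[:,0]+c*P[:,1],P[:,2]]
E
python3 - <<'E'
from fit import *
cr=lambda u,v:(130+(u+.5)/4-.5,130+(v+.5)/3.7-.5)
obs=[cr(672,64),cr(727,384),(270.8,248.8)]
P=[[-93,-121,150],[-93,121,150],[20,141,165]]
rim=[cr(45,143),cr(540,78),cr(583,408),cr(92,470)]
def f(q):
    x=q[3]*1e3
    R=[[x+165,-120.5,162],[x-165,-120.5,165],[x-165,120.5,165],[x+165,120.5,162]]
    return (proj("top",W(q,P+R))-np.array(obs+rim)).ravel()
s=least_squares(f,[.6,0,np.radians(97.6),.165]);q=s.x
print(q,np.degrees(q[2]));print(s.fun.reshape(-1,2).round(2))
np.save("q.npy",q)
print("plate",W(q,[20,141,165]),"TCP target x=30",W(q,[30,86.5,200]))
E
```

```text
[ 0.59572733 -0.01788265  1.72659012  0.16448376] 98.92632669934517
[[-0.14 -0.95]
 [ 0.24  1.69]
 [ 0.06  0.21]
 [-0.28 -1.41]
 [-0.65 -1.14]
 [ 2.14  0.09]
 [-1.37  1.34]]
plate [[ 0.45333174 -0.02000305  0.165     ]] TCP target x=30 [[ 0.50562003 -0.00166771  0.2       ]]
```

>>> carry_out([
  [[0, 0, 0], [0, 0, 7], 0],
  [[0, 0, 0], [0, 0, 7], 0],
  [[0, 0, 0], [0, 0, 7], 0],
  [[0, 0, 0], [0, 0, 7], 0],
  [[0, 0, 0], [0, 0, 7], 0],
  [[0, 0, 0], [0, 0, 7], 0],
  [[0, 0, 0], [0, 0, 7], 0],
  [[0, 0, 0], [0, 0, 7], 0],
  [[0, 0, 0], [0, 0, 7], 0],
  [[0, 0, 0], [0, 0, 6], 0],
  [[0, 0, 0], [0, 0, 0], 0],
])

```text
time_s: 1.07
tcp_pos: [0.1564, 0.6565, 0.4043]
eef_rot: [180.0, -0.0, -82.7]
contact_force: [-1.1, -0.2, 0.9]
gripper_width: 0.0878
```

>>> carry_out([
  [[0.03, -0.011, 0], [0, 0, 0], 0],
  [[0.03, -0.011, 0], [0, 0, 0], 0],
  [[0.03, -0.011, 0], [0, 0, 0], 0],
  [[0.03, -0.011, 0], [0, 0, 0], 0],
  [[0.03, -0.011, 0], [0, 0, 0], 0],
  [[0.03, -0.011, 0], [0, 0, 0], 0],
  [[0.03, -0.011, 0], [0, 0, 0], 0],
  [[0.03, -0.011, 0], [0, 0, 0], 0],
  [[0.03, -0.011, 0], [0, 0, 0], 0],
  [[0.03, -0.011, 0], [0, 0, 0], 0],
  [[0.03, -0.011, 0], [0, 0, 0], 0],
  [[0.03, -0.011, 0], [0, 0, 0], 0],
])

```text
time_s: 2.07
tcp_pos: [0.3352, 0.3156, 0.4048]
eef_rot: [-180.0, 0.0, -82.1]
contact_force: [0.6, 1.0, -0.5]
gripper_width: 0.0877
```

>>> carry_out([
  [[0.03, -0.011, 0], [0, 0, 0], 0],
  [[0.03, -0.011, 0], [0, 0, 0], 0],
  [[0.03, -0.011, 0], [0, 0, 0], 0],
  [[0.03, -0.011, 0], [0, 0, 0], 0],
  [[0.03, -0.011, 0], [0, 0, 0], 0],
  [[0.03, -0.011, 0], [0, 0, 0], 0],
  [[0.03, -0.011, 0], [0, 0, 0], 0],
  [[0.03, -0.011, 0], [0, 0, 0], 0],
  [[0.03, -0.011, 0], [0, 0, 0], 0],
  [[0.02, -0.011, 0], [0, 0, 0], 0],
  [[0, -0.005, 0], [0, 0, 0], 0],
  [[0, 0, 0], [0, 0, 0], 0],
])

```text
time_s: 3.07
tcp_pos: [0.4881, 0.0442, 0.4043]
eef_rot: [180.0, -0.0, -82.4]
contact_force: [0.1, -0.1, -0.1]
gripper_width: 0.0875
```

```bash
python3 - <<'E'
from fit import *
s=r.get_state();print(s["time_s"],s["tcp_pos"],s["eef_rot"],s["contact_force"])
c=r.get_calibration("wrist");np.savez("w1.npz",**{k:np.array(c[k]) for k in c})
im=r.capture("wrist");cv2.imwrite("pics/w1.png",im[:,:,::-1])
q=np.load("q.npy")
print(proj("wrist",W(q,[[20,141,165],[-93,-120,150],[-93,120,150],[20,0,165]])).round())
m=red(im);rr=cv2.minAreaRect(np.argwhere(m)[:,::-1].astype(np.float32));print(rr);b=ray("wrist",cv2.boxPoints(rr),.165);print(b.round(4),b.mean(0))
cv2.imwrite("pics/w1b.png",cv2.resize(im[:,:,::-1],(800,600),interpolation=cv2.INTER_CUBIC))
E
```

```text
3.0667 [0.48805319 0.04416464 0.40434959] [ 1.79974368e+02 -1.67371185e-02 -8.23684697e+01] [ 0.12775302 -0.05647319 -0.08245673]
[[305. 133.]
 [-50.  -9.]
 [274. -33.]
 [114. 138.]]
((305.6698303222656, 126.92373657226562), (41.13097381591797, 97.54035186767578), 2.385944128036499)
[[ 0.464   0.013   0.165 ]
 [ 0.4728 -0.0562  0.165 ]
 [ 0.4441 -0.0592  0.165 ]
 [ 0.4326  0.01    0.165 ]] [ 0.45338436 -0.02311732  0.165     ]
```

View pics/w1b.png

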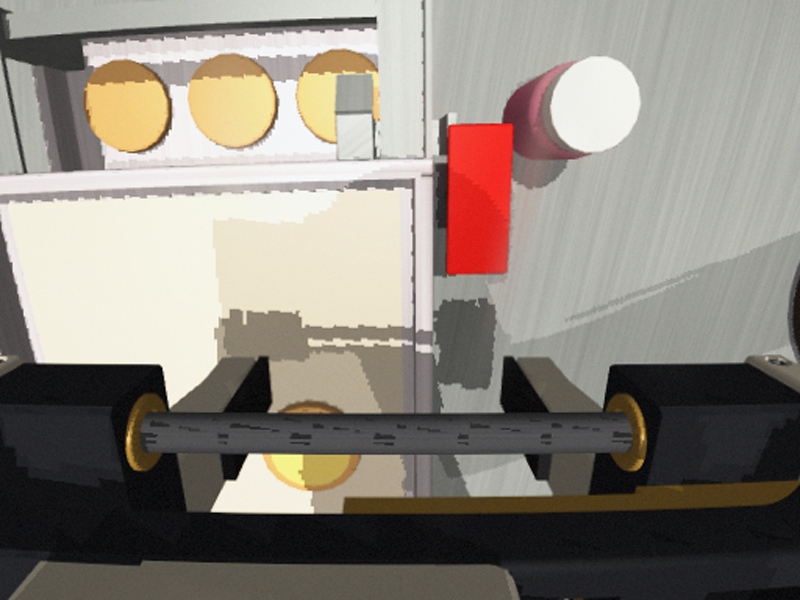

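The wrist picture shows the red plate at (478,198), the pan's front rim from (0,178) to (432,160), the nose at (355,120) and the jar lid at (595,105), all in the 800x600 view. Next I work out the yaw, wall position and jar position from these.

```bash
python3 - <<'E'
from fit import *
d=lambda L:[((u+.5)*.64-.5,(v+.5)*.64-.5) for u,v in L]
def seg(n,a,b,z):
    w=ray("wrist",d([a,b]),z);v=w[1]-w[0];print(n,w[:,:2].round(4).tolist(),"ang",np.degrees(np.arctan2(v[1],v[0])).round(2),"len",np.linalg.norm(v).round(4));return w
seg("rim front outer",(0,178),(432,160),.165)
seg("rim inner front",(10,202),(400,188),.165)
seg("pan side outer",(433,185),(432,340),.162)
seg("plate L",(448,272),(447,126),.165);seg("plate R",(508,272),(513,125),.165)
seg("front bar",(5,42),(375,17),.15)
seg("side flange",(425,5),(427,100),.15)
print("jar",ray("wrist",d([(597,105)]),.105))
# nose blocking edge: top, z .152
seg("nose top face rear",(337,114),(374,114),.152)
seg("nose rear bottom",(337,160),(374,160),.152)
seg("nose front",(338,76),(373,73),.147)
E
```

```text
rim front outer [[0.6803, -0.0057], [0.4777, -0.0386]] ang -170.78 len 0.2054
rim inner front [[0.6761, 0.0052], [0.4903, -0.0243]] ang -170.97 len 0.1882
pan side outer [[0.4751, -0.0276], [0.463, 0.049]] ang 98.95 len 0.0776
plate L [[0.4615, 0.0119], [0.4733, -0.0541]] ang -79.88 len 0.067
plate R [[0.4325, 0.008], [0.444, -0.0587]] ang -80.19 len 0.0677
front bar [[0.686, -0.0686], [0.5117, -0.0977]] ang -170.53 len 0.1767
side flange [[0.49, -0.1057], [0.4829, -0.0657]] ang 100.11 len 0.0407
jar [[ 0.38331576 -0.08329038  0.105     ]]
nose top face rear [[0.524, -0.0536], [0.5068, -0.0559]] ang -172.48 len 0.0174
nose rear bottom [[0.5218, -0.0328], [0.5041, -0.0351]] ang -172.45 len 0.0178
nose front [[0.526, -0.071], [0.5097, -0.0745]] ang -167.95 len 0.0166
```

>>> carry_out([
  [[0.024, -0.0055, 0], [0, 0, -0.85], 0],
  [[0.024, -0.0055, 0], [0, 0, -0.85], 0],
  [[0, 0, 0], [0, 0, 0], 0],
  [[0, 0, 0.013], [0, 0, 0], 0],
  [[0, 0, 0.013], [0, 0, 0], 0],
  [[0, 0, 0.013], [0, 0, 0], 0],
  [[0, 0, 0.011], [0, 0, 0], 0],
  [[0, 0, 0], [0, 0, 0], 0],
  [[0, 0, 0], [0, 0, 0], 0],
  [[0, 0, 0], [0, 0, 0], 0],
])

```text
time_s: 3.95
tcp_pos: [0.5049, -0.0003, 0.3555]
eef_rot: [-179.9, -0.0, -80.6]
contact_force: [-0.3, -0.4, 1.1]
gripper_width: 0.0877
```

```bash
python3 - <<'E'
from fit import *
q=np.array([.5958,-.0200,np.radians(99.3),.1657]);np.save("q.npy",q)
s=r.get_state();t=s["tcp_pos"];print(s["time_s"],t,s["eef_rot"],s["contact_force"])
c,n=np.cos(q[2]),np.sin(q[2]);d=t[:2]-q[:2];print("rack",d@[c,n],d@[-n,c])
im=r.capture("wrist");cv2.imwrite("pics/w2.png",cv2.resize(im[:,:,::-1],(800,600),interpolation=cv2.INTER_CUBIC))
m=red(im);m[300:]=0;rr=cv2.minAreaRect(np.argwhere(m)[:,::-1].astype(np.float32));b=ray("wrist",cv2.boxPoints(rr),.165);print(rr,b.round(4),b.mean(0))
E
```

```text
3.95 [ 5.04875353e-01 -2.62328503e-04  3.55486783e-01] [-1.79945661e+02 -1.36801501e-03 -8.05938788e+01] [-0.28203896 -0.39076264  1.0931692 ]
rack 0.03417200425533575 0.08653982404733529
((336.1844787597656, 210.21693420410156), (48.4884147644043, 107.60884094238281), 4.619923114776611) [[ 0.4635  0.0111  0.165 ]
 [ 0.4743 -0.0581  0.165 ]
 [ 0.4456 -0.0606  0.165 ]
 [ 0.4313  0.0089  0.165 ]] [ 0.45368721 -0.02467759  0.165     ]
```

View pics/w2.png

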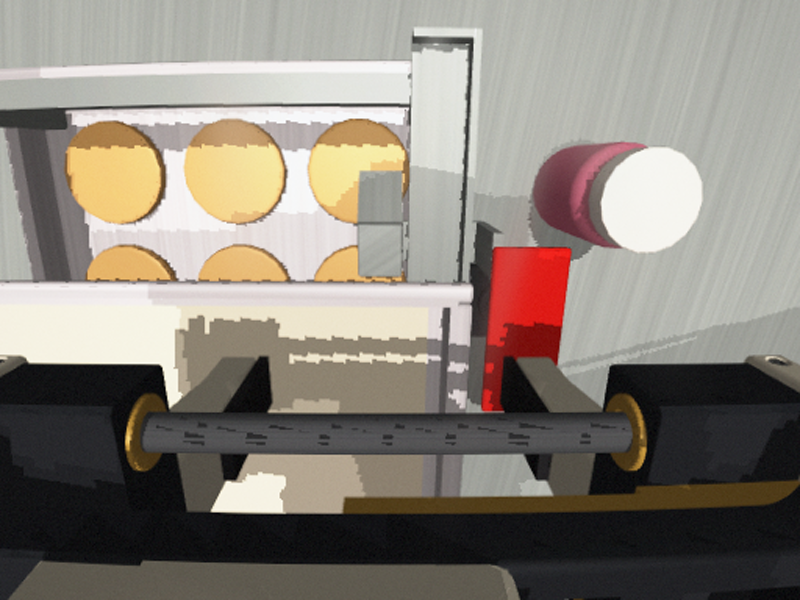

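The open fingers straddle the pan's side wall. The right fingertip is over the red plate (tip about (503–552, 360), plate 490–565 wide), and the left one is over the clear pan floor, behind the front rim at row 290.

>>> carry_out([
  [[0, 0, 0.006], [0, 0, 0], 0],
  [[0, 0, 0.006], [0, 0, 0], 0],
  [[0, 0, 0.005], [0, 0, 0], 0],
  [[0, 0, 0], [0, 0, 0], 0],
  [[0, 0, 0], [0, 0, 0], 0],
  [[0, 0, 0], [0, 0, 0], 0],
])

```text
time_s: 4.5
tcp_pos: [0.5048, -0.001, 0.3377]
eef_rot: [180.0, 0.0, -80.7]
contact_force: [-0.8, 1.6, 1.1]
gripper_width: 0.0873
```

>>> carry_out([
  [[0, 0, 0.004], [0, 0, 0], 0],
  [[0, 0, 0.004], [0, 0, 0], 0],
  [[0, 0, 0], [0, 0, 0], 0],
  [[0, 0, 0], [0, 0, 0], 0],
  [[0, 0, 0], [0, 0, 0], 0],
])

```text
time_s: 4.92
tcp_pos: [0.5049, -0.001, 0.3297]
eef_rot: [-180.0, -0.0, -80.7]
contact_force: [-0.2, 0.5, 2.6]
gripper_width: 0.0876
```

```bash
python3 - <<'E'
from fit import *
q=np.load("q.npy");F=[];T=[]
for i in range(8):
    im=r.capture("scene" if i<7 else "wrist");s=r.get_state();F.append(s["contact_force"]);T.append(s["tcp_pos"])
    if i==6: sc=im
F=np.array(F);t=np.mean(T,0);print(s["time_s"],t,F.mean(0),F.std(0))
c,n=np.cos(q[2]),np.sin(q[2]);d=t[:2]-q[:2];print("rack",d@[c,n],d@[-n,c])
a=cv2.resize(im[:,:,::-1],(400,300),interpolation=cv2.INTER_AREA)
m=red(im);m[300:]=0;print(cv2.boundingRect(m.astype(np.uint8)))
b=sc[110:260,180:380,::-1];b=cv2.resize(b,(400,300),interpolation=cv2.INTER_CUBIC)
cv2.imwrite("pics/w3.png",np.hstack([a,b]))
E
```

```text
5.3167 [ 0.50487687 -0.00100645  0.32978843] [ 0.66636982 -0.20116612  3.02532291] [0.77086522 0.61390423 0.3422665 ]
rack 0.03343741450388298 0.08665858300911312
(312, 163, 61, 101)
```

View pics/w3.png

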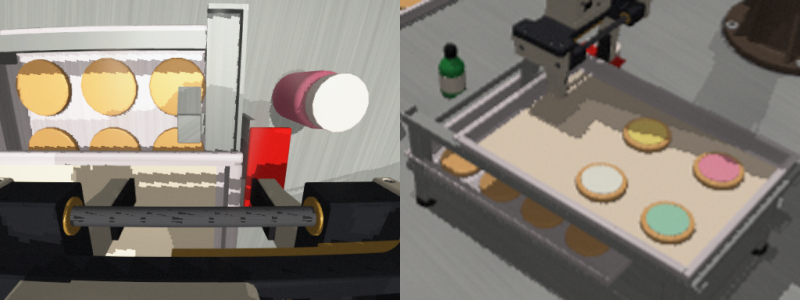

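>>> carry_out([
  [[0, 0, 0.0015], [0, 0, 0], 0],
  [[0, 0, 0], [0, 0, 0], 0],
  [[0.003, 0, 0], [0, 0, 0], 0],
  [[0.003, 0, 0], [0, 0, 0], 0],
  [[0.003, 0, 0], [0, 0, 0], 0],
  [[0.003, 0, 0], [0, 0, 0], 0],
  [[0.003, 0, 0], [0, 0, 0], 0],
  [[0.003, 0, 0], [0, 0, 0], 0],
  [[0.003, 0, 0], [0, 0, 0], 0],
  [[0.003, 0, 0], [0, 0, 0], 0],
])

```text
time_s: 6.15
tcp_pos: [0.5089, -0.0244, 0.3281]
eef_rot: [-180.0, 0.1, -80.7]
contact_force: [-0.2, 7.1, 2.4]
gripper_width: 0.0877
```

>>> carry_out([
  [[0.003, 0, 0], [0, 0, 0], 0],
  [[0.003, 0, 0], [0, 0, 0], 0],
  [[0.002, 0, 0], [0, 0, 0], 0],
])

```text
time_s: 6.4
tcp_pos: [0.5102, -0.0324, 0.3281]
eef_rot: [-180.0, 0.1, -80.7]
contact_force: [-0.8, 6.5, 3.4]
gripper_width: 0.0876
```

```bash
cat > look.py <<'E'
from fit import *
import sys
q=np.load("q.npy");s=r.get_state();t=s["tcp_pos"];print(s["time_s"],t,s["eef_rot"],s["contact_force"])
c,n=np.cos(q[2]),np.sin(q[2]);d=t[:2]-q[:2];print("rack",d@[c,n],d@[-n,c])
im=r.capture("wrist");sc=r.capture("scene")
a=cv2.resize(im[:,:,::-1],(400,300),interpolation=cv2.INTER_AREA)
b=cv2.resize(sc[110:260,180:380,::-1],(400,300),interpolation=cv2.INTER_CUBIC)
cv2.imwrite(f"pics/{sys.argv[1]}.png",np.hstack([a,b]))
E
python3 look.py p1
```

```text
6.4 [ 0.51017578 -0.03237728  0.32813101] [-1.79960402e+02  6.46687621e-02 -8.06878467e+01] [-0.75923476  6.47028799  3.37774748]
rack 0.0016226157370089758 0.08649896721362063
```

View pics/p1.png

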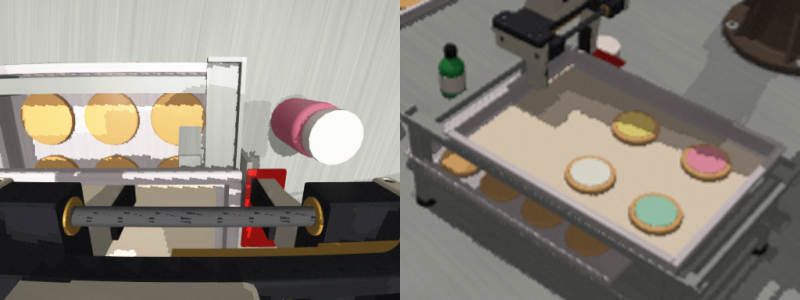

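The pan moved with the finger: the scene view shows its rear pulled away from the rear bar, and the front wall is covering the nose. I keep pushing with the plate held down.

>>> carry_out([
  [[0.003, 0, 0], [0, 0, 0], 0],
  [[0.003, 0, 0], [0, 0, 0], 0],
  [[0.003, 0, 0], [0, 0, 0], 0],
  [[0.003, 0, 0], [0, 0, 0], 0],
  [[0.003, 0, 0], [0, 0, 0], 0],
  [[0.003, 0, 0], [0, 0, 0], 0],
  [[0.003, 0, 0], [0, 0, 0], 0],
  [[0.003, 0, 0], [0, 0, 0], 0],
  [[0.003, 0, 0], [0, 0, 0], 0],
  [[0.003, 0, 0], [0, 0, 0], 0],
  [[0.003, 0, 0], [0, 0, 0], 0],
])

```text
time_s: 7.42
tcp_pos: [0.5154, -0.065, 0.3281]
eef_rot: [-180.0, 0.0, -80.7]
contact_force: [-1.7, 6.5, 2.2]
gripper_width: 0.0878
```

>>> carry_out([
  [[0.003, 0, 0], [0, 0, 0], 0],
  [[0.003, 0, 0], [0, 0, 0], 0],
  [[0.003, 0, 0], [0, 0, 0], 0],
  [[0.003, 0, 0], [0, 0, 0], 0],
  [[0.003, 0, 0], [0, 0, 0], 0],
  [[0.003, 0, 0], [0, 0, 0], 0],
  [[0.003, 0, 0], [0, 0, 0], 0],
  [[0.003, 0, 0], [0, 0, 0], 0],
  [[0.003, 0, 0], [0, 0, 0], 0],
])

```text
time_s: 8.17
tcp_pos: [0.5197, -0.0916, 0.3281]
eef_rot: [-180.0, 0.0, -80.7]
contact_force: [-1.1, 5.7, 3.7]
gripper_width: 0.0876
```

```bash
python3 look.py p2
```

```text
8.1667 [ 0.51969874 -0.09161203  0.32807005] [-1.79990704e+02  3.57502478e-02 -8.06611986e+01] [-1.11551184  5.70983156  3.69968996]
rack -0.05837248835812879 0.08667374288853374
```

View pics/p2.png

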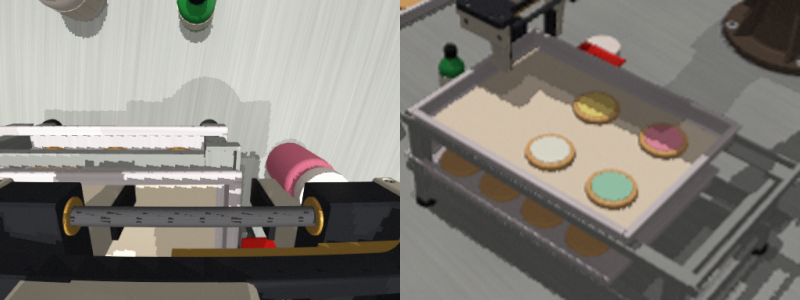

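The pan is following and is about 20 mm short of the turned-up ends. The jars and bottle are undisturbed.

>>> carry_out([
  [[0.003, 0, 0], [0, 0, 0], 0],
  [[0.003, 0, 0], [0, 0, 0], 0],
  [[0.003, 0, 0], [0, 0, 0], 0],
  [[0.003, 0, 0], [0, 0, 0], 0],
  [[0.002, 0, 0], [0, 0, 0], 0],
  [[0.001, 0, 0], [0, 0, 0], 0],
])

```text
time_s: 8.77
tcp_pos: [0.522, -0.1064, 0.3281]
eef_rot: [180.0, 0.0, -80.7]
contact_force: [-1.1, 5.7, 3.5]
gripper_width: 0.0876
```

>>> carry_out([
  [[0.001, 0, 0], [0, 0, 0], 0],
  [[0.001, 0, 0], [0, 0, 0], 0],
])

```text
time_s: 8.93
tcp_pos: [0.5223, -0.1082, 0.328]
eef_rot: [180.0, 0.0, -80.7]
contact_force: [-2.2, 11.0, 4.4]
gripper_width: 0.0877
```

>>> carry_out([
  [[0.001, 0, 0], [0, 0, 0], 0],
  [[0.001, 0, 0], [0, 0, 0], 0],
])

```text
time_s: 9.1
tcp_pos: [0.5225, -0.1092, 0.328]
eef_rot: [-180.0, 0.1, -80.6]
contact_force: [-3.9, 15.7, 6.2]
gripper_width: 0.0876
```

>>> carry_out([
  [[0.001, 0, 0], [0, 0, 0], 0],
  [[0, 0, 0], [0, 0, 0], 0],
  [[0, 0, 0], [0, 0, 0], 0],
])

```text
time_s: 9.35
tcp_pos: [0.5226, -0.1097, 0.328]
eef_rot: [-180.0, 0.2, -80.6]
contact_force: [-4.4, 17.4, 6.8]
gripper_width: 0.0875
```

```bash
python3 look.py p3; python3 - <<'E'
from fit import *
im=r.capture("top");cv2.imwrite("pics/t3.png",im[:,:,::-1])
E
```

```text
9.35 [ 0.52257352 -0.10968539  0.32801157] [-1.79988781e+02  1.77832736e-01 -8.06106092e+01] [-4.35077643 17.39039412  6.75076617]
rack -0.07667285827568757 0.08675747311085386
```

Force has risen to 18 N with the finger at rack x = -76.7, against -77.5 expected, so the pan is against the ends. I back off, lift and look at both corners.

>>> carry_out([
  [[-0.004, 0, 0], [0, 0, 0], 0],
  [[-0.008, 0, 0], [0, 0, 0], 0],
  [[0, 0, 0], [0, 0, 0], 0],
  [[0, 0, -0.015], [0, 0, 0], 0],
  [[0, 0, -0.025], [0, 0, 0], 0],
  [[0, 0, -0.03], [0, 0, 0], 0],
  [[-0.03, -0.02, -0.03], [0, 0, 0], 0],
  [[-0.03, -0.03, -0.02], [0, 0, 0], 0],
  [[-0.03, -0.01, 0], [0, 0, 0], 0],
  [[0, 0, 0], [0, 0, 0], 0],
  [[0, 0, 0], [0, 0, 0], 0],
])

```text
time_s: 10.42
tcp_pos: [0.5614, -0.0076, 0.4422]
eef_rot: [180.0, -0.0, -80.6]
contact_force: [0.3, 0.2, -0.6]
gripper_width: 0.0875
```

```bash
python3 look.py p4; python3 - <<'E'
from fit import *
im=r.capture("wrist");cv2.imwrite("pics/w4.png",cv2.resize(im[:,:,::-1],(800,600),interpolation=cv2.INTER_CUBIC))
q=np.load("q.npy")
print((proj("wrist",W(q,[[-96,120.5,165],[-96,-120.5,165],[-93,120,150],[-93,-120,150],[20,141,153]]))/.64).round())
E
```

```text
10.4167 [ 0.56137812 -0.00761008  0.44217385] [ 1.79950109e+02 -1.75021603e-02 -8.05875060e+01] [ 0.31735974  0.16432665 -0.6260271 ]
rack 0.01778976933358857 0.031967173490247656
[[554. 100.]
 [ 96. 104.]
 [543. 110.]
 [113. 112.]
 [561. 306.]]
```

View pics/w4.png

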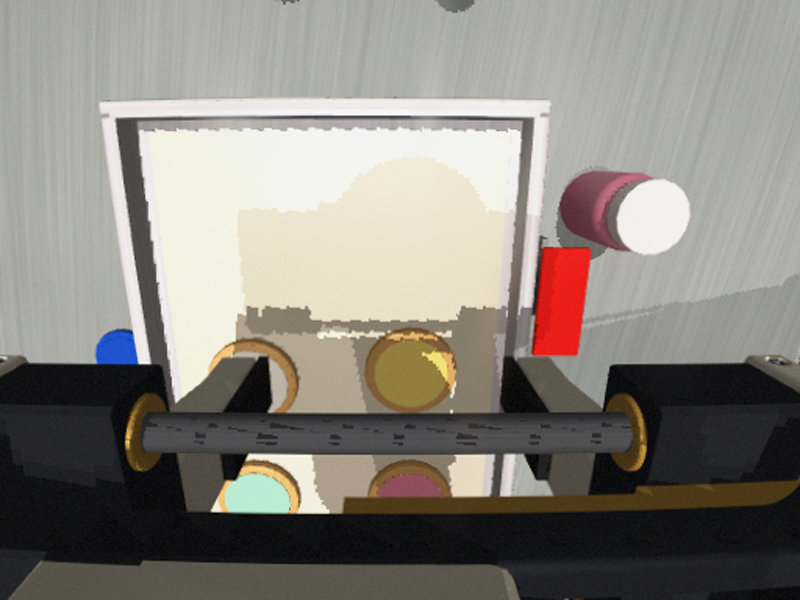

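The wrist view shows the pan's front rim corners at (100,103) and (549,100). A pan fully home should show them at (96,104) and (554,100), so it is square and resting at both ends. The plate is held low beside the pan, and the cookies and the sprinkle jar look in place. I do a last numeric check of the jars and bottle, then hand in.

```bash
python3 - <<'E'
from fit import *
a=cv2.imread("pics/top0.png").astype(int);b=r.capture("top")[:,:,::-1].astype(int)
for n,(u,v) in dict(sprinkle=(290,273),icing=(349,169),bottle=(346,218)).items():
    A,B=a[v-12:v+12,u-12:u+12],b[v-12:v+12,u-12:u+12];print(n,np.abs(A-B).mean().round(1))
s=r.get_state();print(s["time_s"],s["contact_force"].round(1))
print(r.close_job())
E
```

```text
sprinkle 25.2
icing 22.3
bottle 21.5
10.6167 [-1.4  0.   0.8]
the job is handed in; nothing more can be done
None
```

The picture differences are large for all three, so I compare positions on the saved pictures to see whether shadow or the arm caused it.

```bash
python3 - <<'E'
from fit import *
print("sprinkle now",ray("wrist",[(650*.64,215*.64)],.105),"before .383 -.083")
b=r.capture("top")[:,:,::-1].copy();cv2.imwrite("pics/t4.png",cv2.resize(np.hstack([cv2.imread("pics/top0.png")[130:310,250:390],b[130:310,250:390]]),None,fx=2.5,fy=2.5))
E
```

```text
the job is handed in; nothing more can be done
```

```bash
python3 - <<'E'
import cv2,numpy as np
f=lambda n:cv2.imread(f"pics/{n}.png")[130:310,250:390]
cv2.imwrite("pics/t4.png",cv2.resize(np.hstack([f("top0"),f("t3")]),None,fx=2.5,fy=2.5))
E
```

```text
(no output)
```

View pics/t4.png

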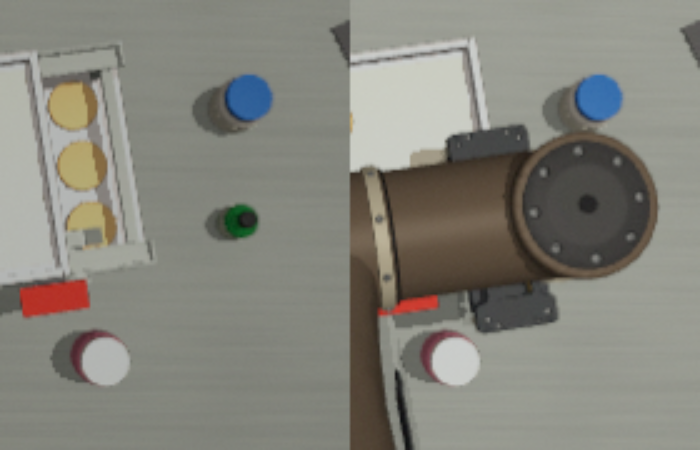

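The pan is resting against the turned-up front ends of its runners, and the job was handed in at about 10.6 s of the 38 s allowed. I kept the gripper open with one fingertip holding the thumb plate down and the other behind the pan's front wall. I pushed the pan over the stop and forward about 95 mm, then backed off and lifted clear.

**Stop pressed:** before the push I measured about 3.0 N on the plate and about 13 mm of travel. I then pressed 1.5 mm further and held it down while the pan's front passed the nose.

**Pan home:** the push force rose from about 6 N to 18 N with the finger at rack x = -76.7 mm, against -77.5 mm expected. Seen from the wrist camera after letting go, both front rim corners lay within 5 pixels of where they should be, and the pan looked square.

**Checks that disagreed or were incomplete:**
- **Jars and bottle:** a last picture comparison around all three gave large differences (21–25 grey levels). I handed the job in in that same script, so I only looked into it afterwards.
    - **Likely cause:** in the top picture taken at the end of the push the arm covered the bottle; I put the differences down to the arm and its shadow.
    - **Jars:** both jars stood where they had been.
    - **Bottle:** it was last seen standing at about 8.2 s, and the fingers stayed above its height. I have no later confirmation.
- **Upward force:** I read 2–4 N upward on the tool after the finger had left the plate, rising to about 7 N in the final push. I took it to be friction between finger and wall, but did not confirm that.

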